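# Change the reagent cartridges in a bench reader

### The arm

A 6-joint arm with a two-finger parallel gripper is mounted at the origin on the work surface. World frame = base frame: x ahead of the robot, y to its left, z up, the work surface at z = 0. Lengths are in m, angles in rad, forces in N, time in s.
With the tool pointing down it reaches from about 0.3 to 0.85 m from the base axis. Payload 5.4 kg.
Tool frame: the origin (TCP) lies at the very end of the fingers, on their centre line; the grasp point (between the pads) lies 19 mm behind it; z points along the fingers, y is the line along which they close (so a half turn about z gives the same grasp; the last joint's range is limited). The gripper opens to 85 mm and grips with 20 to 120 N. Pads are 22 mm wide; open, the fingers measure 114 mm over their backs; the gripper's body (76 mm by 85 mm) begins 54 mm behind the grasp point. The pads swing forward as they close: fully open they stand 13 mm farther back than shut.
Start: joints at [0.997, 0.158, 1.597, -0, 1.386, -0.21], TCP at [0.205, 0.537, 0.231] pointing down, gripper open.
Joint ranges: [-2.91, 2.91], [-0.94, 2.29], [0.18, 2.7], [-1.29, 4.43], [0.17, 2.64], [-3, 3]. Speed limits (rad/s): [2.57, 2.57, 3.14, 3.14, 3.14, 3.14].

### API

Orientations are given as a 3x3 rotation matrix whose columns are the frame's x, y, z axes.
In Python, from station import * gives the robot as it stands.
- The arm moves only by the tool apply_moves, never from a script. Its argument "deltas" is a list of rows, each a list of 6 numbers: the shift along the tool's x, y, z in mm, then the turn, a rotation vector about the tool's x, y, z in degrees. A call has 1 to 8 rows; each row shifts and turns the commanded pose from where the row before left it, along the tool's axes as they then stand; what a row does not reach is not made up. A row lasts 1/10 s, in which the tool goes at most 50 mm and 8.59 degrees, less where a joint would pass 70% of its speed; a pose out of reach is approached as far as the arm can. A call is refused whole if a number of a shift passes 50 or a number of a turn 8.59, either way. A call with a gripper value outside its range is refused whole. "jaw" is the finger opening in mm, from 0 to 85.4, set as the call begins (left out, the last holds). The fingers move at their own pace and stop on an object; "newtons" is the grip in N (left out, the last holds). Time passes only in rows, so rows that do not move let the fingers close. It gives the time, the measured TCP pose, the force, the opening and the grip force at its end, in the units of the state.
- get_obs(): the state, without advancing time (a new reading comes with each control period).
- camera(name): name is "scene" or "top" or "wrist"; returns a dict with "image" (384x512x3 uint8, blue, green, red), "camera_matrix" (3x3 intrinsics, pixels), "k1" (the pictures are not rectified: a ray, as slopes to the right and down, at radius r is drawn at 1 + k1 r^2 times it, then the intrinsics apply), "R" (3x3) and "t" (3): a world point X has camera coordinates R X + t. Camera axes: x right, y down, z forward; pixel columns grow to the right and rows downward; lengths in m; the calibration is good to about 2 mm. A picture is of the moment at which its call begins. There is no depth.
- close_job(): hands the job in; it is judged then, once.
The state is a dict: "time": time; "joints": joint angles; "qd": joint speeds; "tau": joint torques, N m; "position": TCP position; "tool_rot": TCP orientation; "contact_force": force on the tool from outside, world axes, zero at the start; "moment": the same for the moment, N m; "opening": finger opening in m; "grasp_force": force on a finger pad.
Only numpy, scipy, OpenCV 4.12 (cv2) and the standard library are available. Lean on these libraries where they do the work, as an engineer would, in place of code of your own. Each camera call takes 0.05 s, during which the arm holds its last target. There are 200 camera calls.

### The job

Draw the reader's rack fully out from under its hood, put every used (grey and red) cartridge from it into the yellow discard tray, and lay every fresh (blue and white) cartridge from the sloped bin flat in a rack slot of its own, lengthwise. Then slide the loaded rack fully home under the hood and only then press the green start button right down. Leave the wash bottle and the tip box undisturbed.

Things in the scene. Friction and masses are not known exactly. Their poses are not given: they have to be found in the camera images.
- fresh1: fresh reagent cartridge, a blue bar with a white band near its +x end, 80 x 30 x 30 mm, square section, 90 g; origin at its centre, x along its length. Starts lying in a compartment of the sloped bin, length up the slope. May be absent
- fresh2: fresh reagent cartridge, a blue bar with a white band near its +x end, 80 x 30 x 30 mm, square section, 90 g; origin at its centre, x along its length. Starts lying in a compartment of the sloped bin, length up the slope. May be absent
- fresh3: fresh reagent cartridge, a blue bar with a white band near its +x end, 80 x 30 x 30 mm, square section, 90 g; origin at its centre, x along its length. Starts lying in a compartment of the sloped bin, length up the slope. May be absent
- fresh4: fresh reagent cartridge, a blue bar with a white band near its +x end, 80 x 30 x 30 mm, square section, 90 g; origin at its centre, x along its length. Starts lying in a compartment of the sloped bin, length up the slope. May be absent
- spent1: used reagent cartridge, a grey bar with a red band near its +x end, 80 x 30 x 30 mm, square section, 90 g; origin at its centre, x along its length. Starts lying in a slot of the rack, under the hood. May be absent
- spent2: used reagent cartridge, a grey bar with a red band near its +x end, 80 x 30 x 30 mm, square section, 90 g; origin at its centre, x along its length. Starts lying in a slot of the rack, under the hood. May be absent
- spent3: used reagent cartridge, a grey bar with a red band near its +x end, 80 x 30 x 30 mm, square section, 90 g; origin at its centre, x along its length. Starts lying in a slot of the rack, under the hood. May be absent
- bin: fixed teal bin, origin on the bench under its middle. Floor rises at 0.30 rad towards the bin's +x, its middle 32 mm above the bench. Four compartments side by side along the bin's y (at -90, -30, 30, 90 mm), each 55 mm wide, 112 mm long inside; dividers 5 mm thick and only 10 mm high, so a cartridge stands 20 mm above them; end walls 20 mm high
- tray: fixed yellow discard tray, 190 (x) x 150 (y) x 22 mm high, open on top, 5 mm walls and floor; origin on the bench under its middle
- reader: fixed ivory reader; origin on the bench below the middle of the hood's front edge. Hood: x = 0 to 160, y = -115 to 115 mm, top 145 mm high, over a gap 80 mm high (ceiling above bench). The -x side is open for the rack, which slides there on a flat deck. A console 85 x 60 mm, 50 mm high (middle x = -125, y = 142 mm) carries the start button
- rack (a joint): how far the sliding rack is drawn out along the reader's -x, m: 0 = home (its middle 55 mm behind the hood's front edge), 0.15 = fully out at its stop (its middle 95 mm in front of that edge, all slots open from above). About 2.5 N of friction; it stays where left
- rack_floor (a point): middle of the rack's floor (top face), 22 mm above the bench; axes as the reader's. The rack, aluminium and white, 106 (x) x 185 (y) mm, has three slots side by side along y at 60 mm pitch, each 55 mm wide and 96 mm long inside; dividers 5 mm thick and 10 mm high, front and back walls 18 mm high
- rack_handle (a point): top of the rack's handle, an upright black post 22 x 22 mm and 50 mm high, 140 mm in front (-x) of the rack's middle on a flat 6 mm bar; its top is 66 mm above the bench
- slot1 (a point): middle of the floor of slot 1 of the rack (y = -60 mm from rack_floor); a cartridge lies in it with its length along the reader's x, either end first and any side up
- slot2 (a point): middle of the floor of slot 2 of the rack (y = 0 mm from rack_floor); a cartridge lies in it with its length along the reader's x, either end first and any side up
- slot3 (a point): middle of the floor of slot 3 of the rack (y = 60 mm from rack_floor); a cartridge lies in it with its length along the reader's x, either end first and any side up
- start (a joint): travel of the start button, m: 0 = up, 0.006 = fully pressed (about 5 N); it springs back
- start_top (a point): middle of the top of the green start button, 30 mm across, 68 mm above the bench, pressed straight down
- bottle: bystander: turquoise wash bottle, 68 mm across, 170 mm high, origin under its middle, 500 g
- tipbox: bystander: dark blue pipette tip box, 85 x 120 x 50 mm, origin under its middle, 350 g
Mind the look-alikes: they are no part of the job. Leave any pink look-alike of the fresh1 alone.

How it is judged:
On the way, in this order (a step that is already met when the one before it is completed fails the run):
1. the rack is drawn out, to within 10 mm of its stop (value of joint rack above 0.14 m), for 0.2 s.
2. with the rack still out, every used cartridge lies in the tray and every fresh one flat in a rack slot (x of fresh1 in the frame of rack_floor between -0.02 and 0.02 m and y of fresh1 in the frame of rack_floor between -0.085 and 0.085 m and z of fresh1 in the frame of rack_floor between 0.008 and 0.021 m and angle between the x axis of each of fresh1, fresh2, fresh3, fresh4 and the x axis of rack_floor, either way round below 0.25 rad and x of fresh2 in the frame of rack_floor between -0.02 and 0.02 m and y of fresh2 in the frame of rack_floor between -0.085 and 0.085 m and z of fresh2 in the frame of rack_floor between 0.008 and 0.021 m and x of fresh3 in the frame of rack_floor between -0.02 and 0.02 m and y of fresh3 in the frame of rack_floor between -0.085 and 0.085 m and z of fresh3 in the frame of rack_floor between 0.008 and 0.021 m and x of fresh4 in the frame of rack_floor between -0.02 and 0.02 m and y of fresh4 in the frame of rack_floor between -0.085 and 0.085 m and z of fresh4 in the frame of rack_floor between 0.008 and 0.021 m and x of spent1 in the frame of tray between -0.09 and 0.09 m and y of spent1 in the frame of tray between -0.07 and 0.07 m and z of spent1 in the frame of tray between 0 and 0.055 m and x of spent2 in the frame of tray between -0.09 and 0.09 m and y of spent2 in the frame of tray between -0.07 and 0.07 m and z of spent2 in the frame of tray between 0 and 0.055 m and x of spent3 in the frame of tray between -0.09 and 0.09 m and y of spent3 in the frame of tray between -0.07 and 0.07 m and z of spent3 in the frame of tray between 0 and 0.055 m and value of joint rack above 0.12 m), for 0.3 s.
3. the rack is home to within 6 mm (value of joint rack below 0.006 m), for 0.2 s.
4. with the rack home, the start button is pressed right down (value of joint start above 0.0045 m and value of joint rack below 0.006 m), for 0.05 s.
At the end, for the whole second after the job is handed in: Rack home within 6 mm; every fresh cartridge flat in a rack slot (centre within 20 mm of the middle lengthwise, within 6 mm of its lying height, aligned within 0.25 rad); every used one in the discard tray; button pressed and up again; all at rest (x of fresh1 in the frame of rack_floor between -0.02 and 0.02 m and y of fresh1 in the frame of rack_floor between -0.085 and 0.085 m and z of fresh1 in the frame of rack_floor between 0.008 and 0.021 m and angle between the x axis of each of fresh1, fresh2, fresh3, fresh4 and the x axis of rack_floor, either way round below 0.25 rad and x of fresh2 in the frame of rack_floor between -0.02 and 0.02 m and y of fresh2 in the frame of rack_floor between -0.085 and 0.085 m and z of fresh2 in the frame of rack_floor between 0.008 and 0.021 m and x of fresh3 in the frame of rack_floor between -0.02 and 0.02 m and y of fresh3 in the frame of rack_floor between -0.085 and 0.085 m and z of fresh3 in the frame of rack_floor between 0.008 and 0.021 m and x of fresh4 in the frame of rack_floor between -0.02 and 0.02 m and y of fresh4 in the frame of rack_floor between -0.085 and 0.085 m and z of fresh4 in the frame of rack_floor between 0.008 and 0.021 m and x of spent1 in the frame of tray between -0.09 and 0.09 m and y of spent1 in the frame of tray between -0.07 and 0.07 m and z of spent1 in the frame of tray between 0 and 0.055 m and x of spent2 in the frame of tray between -0.09 and 0.09 m and y of spent2 in the frame of tray between -0.07 and 0.07 m and z of spent2 in the frame of tray between 0 and 0.055 m and x of spent3 in the frame of tray between -0.09 and 0.09 m and y of spent3 in the frame of tray between -0.07 and 0.07 m and z of spent3 in the frame of tray between 0 and 0.055 m and value of joint rack below 0.006 m and value of joint start below 0.002 m and linear speed of each of fresh1, fresh2, fresh3, fresh4, spent1, spent2, spent3 below 0.02 m/s); the robot touches nothing.
It fails at once if the wash bottle is shifted more than 40 mm or tipped (distance of bottle from where it was at the start of the episode above 0.04 m or angle between bottle's own z axis and vertical above 0.4 rad).
It fails at once if the tip box is shifted more than 40 mm (distance of tipbox from where it was at the start of the episode above 0.04 m).
Of fresh1, fresh2, fresh3, fresh4 only 2 to 3 are there at a start; the rules pass over those that are not, and their reading is None.
Of spent1, spent2, spent3 only 2 to 3 are there at a start; the rules pass over those that are not, and their reading is None.
At some moment in a run one of fresh1, fresh2, fresh3, fresh4, spent1, spent2, spent3 may be knocked a few centimetres aside while the robot is not near it.
Once in a run the grip may slacken for a moment while it holds something.
It also fails if it takes over 210 s, if anything falls off the work surface, if the arm or the gripper's body presses on something with over 40 N, if the wrist force passes 120 N, or if a joint passes its speed limit or range.

## Working session

There is one attempt and no reset: what is moved stays moved. The work goes in short steps, Python scripts to look and compute and a tool call to move; the robot and the scene stay as the last step left them, time stands still between calls to the robot, and variables do not carry over. Pictures are saved under pics/ and viewed, at most 14 in all, crops included, and the job is handed in when it is done.

Besides the shell and the picture viewer there is one more tool, called by a JSON object that holds its "name" and its "arguments", one argument or row to a line. apply_moves: Moves the arm, as the interface text tells. Its arguments: {"type":"object","properties":{"deltas":{"type":"array"},"jaw":{"type":"number"},"newtons":{"type":"number"}},"required":["deltas"]}

```bash
mkdir -p pics; ls; python3 - <<'E'
from station import *
import cv2, numpy as np
o=get_obs(); print(o['time'],o['position'],np.round(o['tool_rot'],3).tolist(),o['opening'])
for n in ('scene','top'):
    c=camera(n); cv2.imwrite(f'pics/{n}0.png',cv2.resize(c['image'],None,fx=1.56,fy=1.56,interpolation=cv2.INTER_CUBIC))
    np.savez(f'pics/{n}.npz',**{k:c[k] for k in c}); print(n,c['camera_matrix'],c['k1'],c['R'],c['t'])
E
```

```text
pics
0.0 [0.20427487 0.53684765 0.23032233] [[-0.935, 0.356, -0.001], [0.356, 0.935, -0.002], [0.0, -0.002, -1.0]] 0.08551542323458503
scene [[448.14576407   0.         252.25424499]
 [  0.         448.14576407 197.67845994]
 [  0.           0.           1.        ]] 0.040441701015684506 [[-0.7963129   0.6047279  -0.013782  ]
 [ 0.53207979  0.68944798 -0.49147999]
 [-0.28770969 -0.39870498 -0.87077981]] [ 0.48158691 -0.22230341  1.70612266]
top [[438.53034602   0.         256.17876083]
 [  0.         438.53034602 189.11985989]
 [  0.           0.           1.        ]] -0.03703808436540847 [[-7.78790691e-03 -9.99967456e-01 -2.10603951e-03]
 [-9.88446570e-01  8.01695575e-03 -1.51357548e-01]
 [ 1.51369506e-01  9.02949038e-04 -9.88476837e-01]] [-0.04448693  0.55310957  1.26203714]
```

View pics/top0.png

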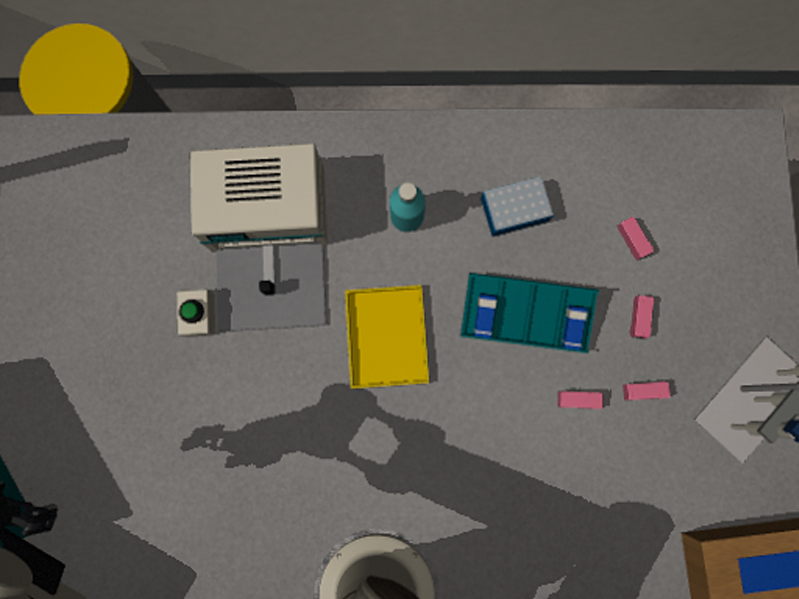

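View pics/scene0.png

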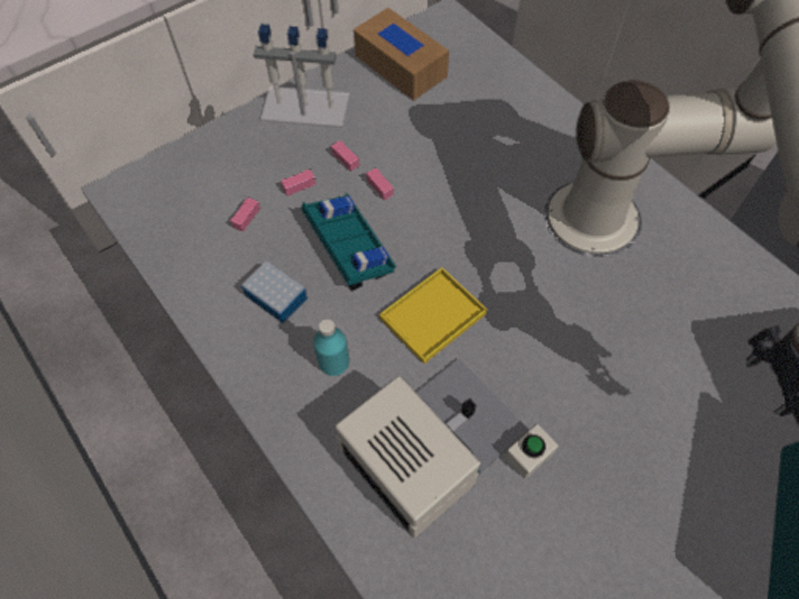

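The two fresh cartridges are at top view (486,316) and (576,327), in the bin. The possible mistakes are the pink bars at (635,238), (642,316), (581,399) and (648,390), and the blue label at (770,573). The handle is at (267,287), the button at (191,310) and the tray at (388,336). Next I take one enlarged crop to check and measure.

```bash
cat > h.py <<'E'
from station import *
import cv2, numpy as np
def ray(c,u,v):
    K=c['camera_matrix'];k=float(c['k1'])
    d=np.array([(u-K[0,2])/K[0,0],(v-K[1,2])/K[1,1]]);s=d.copy()
    for _ in range(20): s=d/(1+k*(s@s))
    R=c['R'];return -R.T@c['t'], R.T@np.array([s[0],s[1],1])
def at(c,u,v,z):
    o,d=ray(c,u,v); return o+d*(z-o[2])/d[2]
def proj(c,X):
    p=c['R']@np.asarray(X,float)+c['t'];s=p[:2]/p[2];s=s*(1+float(c['k1'])*(s@s));K=c['camera_matrix']
    return np.array([K[0,0]*s[0]+K[0,2],K[1,1]*s[1]+K[1,2]])
def crop(c,u0,v0,u1,v1,f,name):
    cv2.imwrite('pics/'+name,cv2.resize(c['image'][v0:v1,u0:u1],None,fx=f,fy=f,interpolation=cv2.INTER_CUBIC))
def shot(n):
    c=camera(n);np.savez(f'pics/{n}.npz',**c);return c
def load(n): return dict(np.load(f'pics/{n}.npz'))
def unc(p,u0,v0,f): return u0+(p[0]+.5)/f-.5, v0+(p[1]+.5)/f-.5
E
python3 - <<'E'
from h import *
crop(load('top'),110,90,390,260,2.85,'c1.png')
E
```

```text
(no output)
```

View pics/c1.png

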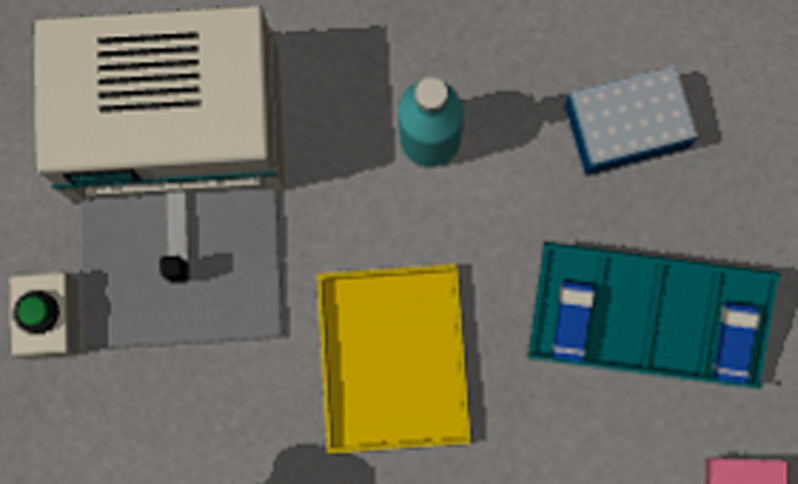

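```bash
python3 - <<'E'
from h import *
c=load('top')
def P(p,z): return np.round(at(c,*unc(p,110,90,2.85),z),4)
for p in [(36,20),(262,6),(268,165),(38,172)]: print('hood',P(p,.145))
print('btn',P((36,311),.068),'handle',P((173,267),.066))
for p in [(318,274),(457,265),(470,443),(329,453)]: print('tray',P(p,.022))
for p in [(82,193),(285,190),(285,337),(105,350)]: print('deck',P(p,.005))
print('bottle',P((431,92),.17)); 
for p in [(568,96),(670,68),(694,136),(588,165)]: print('tip',P(p,.05))
for za,zb in ((.068,.034),(.034,.068)):
  for p,z in [((544,242),za),((778,270),za),((760,385),zb),((529,357),zb)]: print('bin',z,P(p,z))
s=load('scene')
crop(s,190,115,260,190,8,'c2.png')
E
```

```text
hood [0.806  0.3298 0.145 ]
hood [0.8179 0.1039 0.145 ]
hood [0.655 0.096 0.145]
hood [0.6502 0.3212 0.145 ]
btn [0.5234 0.3417 0.068 ] handle [0.5682 0.2023 0.066 ]
tray [0.5668 0.0567 0.022 ]
tray [ 0.5753 -0.0909  0.022 ]
tray [ 0.3875 -0.1021  0.022 ]
tray [0.3783 0.0445 0.022 ]
deck [0.661  0.3158 0.005 ]
deck [0.6623 0.0944 0.005 ]
deck [0.5017 0.093  0.005 ]
deck [0.4892 0.2855 0.005 ]
bottle [ 0.7196 -0.0634  0.17  ]
tip [ 0.7517 -0.2103  0.05  ]
tip [ 0.782  -0.3202  0.05  ]
tip [ 0.7069 -0.3426  0.05  ]
tip [ 0.6762 -0.2294  0.05  ]
bin 0.068 [ 0.5908 -0.1792  0.068 ]
bin 0.068 [ 0.5597 -0.4191  0.068 ]
bin 0.034 [ 0.4443 -0.404   0.034 ]
bin 0.034 [ 0.4756 -0.1643  0.034 ]
bin 0.034 [ 0.5971 -0.1827  0.034 ]
bin 0.034 [ 0.5652 -0.429   0.034 ]
bin 0.068 [ 0.4419 -0.3948  0.068 ]
bin 0.068 [ 0.4724 -0.1613  0.068 ]
```

View pics/c2.png

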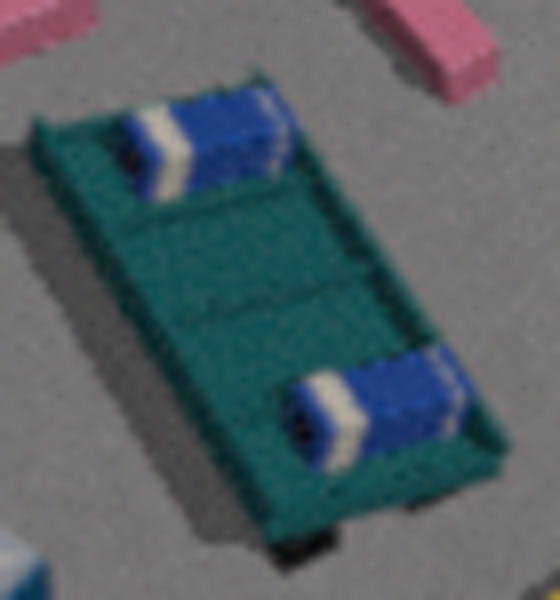

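The crop confirms blue bars with a white band in the bin's two outer compartments, at scene crop (210,145) and (380,410). The wide shadow puts the bin's high end at world +x. Next I fit the poses.

```bash
cat >> h.py <<'E'
from scipy.spatial.transform import Rotation as Ro
from scipy.optimize import least_squares
def rz(a): return Ro.from_euler('z',a).as_matrix()
def fit2(L,W):  # planar pose (x,y,yaw) taking local L to world W
    f=lambda q:((np.asarray(L)@rz(q[2])[:2,:2].T+q[:2])-np.asarray(W)[:,:2]).ravel()
    r=least_squares(f,[0.5,0,0.]);return r.x,np.abs(r.fun).max()
def down(a,tilt=0): # tool down with y axis along yaw a + 90deg (frame yaw a), leaned so z is normal to slope rising along +x
    return rz(a)@Ro.from_euler('y',-tilt).as_matrix()@np.diag([-1.,1,-1])
def go(p,R):
    o=get_obs();T=np.array(o['tool_rot']);r=Ro.from_matrix(T.T@R).as_rotvec(degrees=True)
    d=np.array(p)-o['position']
    print('t',round(o['time'],2),'pos',np.round(o['position'],4),'turn deg',np.round(r,1),'shift(mm) in new tool axes',np.round(R.T@d*1e3,1),'in present axes',np.round(T.T@d*1e3,1))
E
python3 - <<'E'
from h import *
c=load('top')
def P(p,z): return at(c,*unc(p,110,90,2.85),z)
W=[P(p,.145) for p in [(36,20),(262,6),(268,165),(38,172)]]+[P((36,311),.068),P((173,267),.066)]
L=[(.16,.115),(.16,-.115),(0,-.115),(0,.115),(-.125,.142),(-.085,0)]
q,e=fit2(L,W);print('reader',q.round(4),e)
print('handle in/out',[ (rz(q[2])[:2,:2]@[x,0]+q[:2]).round(4) for x in(-.085,-.235,-.095)])
W=[P(p,.022) for p in [(318,274),(457,265),(470,443),(329,453)]]
t,e=fit2([(.095,.075),(.095,-.075),(-.095,-.075),(-.095,.075)],W);print('tray',t.round(4),e)
W=[P(p,z) for p,z in [((544,242),.068),((778,270),.068),((760,385),.034),((529,357),.034)]]
b,e=fit2([(.0578,.12),(.0578,-.12),(-.0578,-.12),(-.0578,.12)],W);print('bin',b.round(4),e)
n=rz(b[2])@Ro.from_euler('y',-.3).as_matrix(); N=n[:,2]
o0=np.array([b[0],b[1],.032])+.030*N
for nm,ps in dict(A=[(560,283),(594,287),(587,357),(554,354)],B=[(723,304),(760,308),(753,381),(716,378)]).items():
    X=[]
    for p in ps:
        o,d=ray(c,*unc(p,110,90,2.85));X.append(o+d*(((o0-o)@N)/(d@N)))
    X=np.array(X);l=(X-o0)@n
    print(nm,(l*1e3).round(1).tolist(),'mean local',(l.mean(0)*1e3).round(1),'world centre',(X.mean(0)-.015*N).round(4))
go([*(rz(q[2])[:2,:2]@[-.085,0]+q[:2]),.10],down(q[2]))
E
```

```text
reader [0.6529 0.208  0.0475] 0.0034000712230431995
handle in/out [array([0.568 , 0.2039]), array([0.4182, 0.1968]), array([0.558 , 0.2034])]
tray [ 0.477  -0.023   0.0612] 0.0015672463098743983
bin [ 0.5176 -0.2917 -0.1293] 0.0009716986155032248
A [[27.6, 100.2, 0.0], [27.7, 65.3, -0.0], [-45.4, 62.5, -0.0], [-46.4, 96.6, 0.0]] mean local [-9.1 81.2  0. ] world centre [ 0.515  -0.2095  0.0436]
B [[26.2, -67.5, 0.0], [26.7, -105.5, -0.0], [-49.6, -110.2, 0.0], [-51.1, -72.1, -0.0]] mean local [-11.9 -88.8  -0. ] world centre [ 0.4904 -0.3777  0.0428]
t 0.1 pos [0.2043 0.5369 0.2304] turn deg [ -0.1  -0.  -23.6] shift(mm) in new tool axes [-347.5 -349.9  130.4] in present axes [-458.4 -181.5  130.5]
```

{"name": "apply_moves", "arguments": {
  "deltas": [
    [0,0,0,0,0,-7.9],
    [0,0,0,0,0,-7.9],
    [0,0,0,0,0,-7.8],
    [-35,-35,0,0,0,0],
    [-35,-35,0,0,0,0],
    [-35,-35,0,0,0,0],
    [-35,-35,0,0,0,0],
    [-35,-35,0,0,0,0]
  ],
  "jaw": 60
}}

```text
time: 0.9
position: [0.3887, 0.3693, 0.2309]
tool_rot: [[-0.999, -0.048, -0.001], [-0.048, 0.999, -0.0], [0.001, -0.0, -1.0]]
contact_force: [-0.0, 1.8, -0.2]
opening: 0.0601
grasp_force: 0.0
```

{"name": "apply_moves", "arguments": {
  "deltas": [
    [-35,-35,0,0,0,0],
    [-35,-35,0,0,0,0],
    [-35,-35,0,0,0,0],
    [-35,-35,0,0,0,0],
    [-32,-35,10,0,0,0],
    [0,0,40,0,0,0],
    [0,0,40,0,0,0],
    [0,0,0,0,0,0]
  ]
}}

```text
time: 1.7
position: [0.5632, 0.2032, 0.1342]
tool_rot: [[-0.999, -0.047, -0.014], [-0.047, 0.999, -0.002], [0.014, -0.001, -1.0]]
contact_force: [-1.1, -0.8, -1.0]
opening: 0.06
grasp_force: 0.0
```

```bash
python3 - <<'E'
from h import *
go([.568,.2039,.034],down(.0475))
E
```

```text
t 1.7 pos [0.5632 0.2032 0.1342] turn deg [-0.1 -0.8 -0. ] shift(mm) in new tool axes [ -4.8   0.5 100.2] in present axes [ -6.2   0.6 100.1]
```

{"name": "apply_moves", "arguments": {
  "deltas": [
    [-2,0,40,0,0,0],
    [-2,0,40,0,0,0],
    [0,0,18,0,0,0],
    [0,0,0,0,0,0],
    [0,0,0,0,0,0]
  ]
}}

```text
time: 2.2
position: [0.5732, 0.2051, 0.0453]
tool_rot: [[-0.999, -0.049, 0.002], [-0.049, 0.999, 0.0], [-0.002, 0.0, -1.0]]
contact_force: [0.5, -0.1, 0.5]
opening: 0.0603
grasp_force: 0.0
```

{"name": "apply_moves", "arguments": {
  "deltas": [
    [0,0,0,0,0,0],
    [0,0,0,0,0,0],
    [0,0,0,0,0,0],
    [0,0,0,0,0,0],
    [0,0,0,0,0,0],
    [0,0,0,0,0,0]
  ],
  "jaw": 0,
  "newtons": 50
}}

```text
time: 2.8
position: [0.5733, 0.2069, 0.0457]
tool_rot: [[-0.999, -0.048, 0.004], [-0.048, 0.999, 0.004], [-0.004, 0.004, -1.0]]
contact_force: [-0.6, 6.9, 5.6]
opening: 0.0211
grasp_force: 49.6
```

{"name": "apply_moves", "arguments": {
  "deltas": [
    [12,0,0,0,0,0],
    [20,0,0,0,0,0],
    [20,0,0,0,0,0],
    [20,0,0,0,0,0],
    [20,0,0,0,0,0],
    [20,0,0,0,0,0],
    [20,0,0,0,0,0],
    [12,0,0,0,0,0]
  ]
}}

```text
time: 3.6
position: [0.4299, 0.1994, 0.0457]
tool_rot: [[-0.999, -0.048, 0.006], [-0.048, 0.999, 0.003], [-0.007, 0.003, -1.0]]
contact_force: [2.6, 6.3, 3.0]
opening: 0.0211
grasp_force: 52.2
```

{"name": "apply_moves", "arguments": {
  "deltas": [
    [5,0,0,0,0,0],
    [4,0,0,0,0,0],
    [0,0,0,0,0,0],
    [0,0,0,0,0,0],
    [0,0,0,0,0,0]
  ]
}}

```text
time: 4.1
position: [0.4245, 0.1991, 0.0458]
tool_rot: [[-0.999, -0.047, 0.013], [-0.047, 0.999, 0.005], [-0.013, 0.004, -1.0]]
contact_force: [13.0, 8.0, -9.1]
opening: 0.021
grasp_force: 51.2
```

{"name": "apply_moves", "arguments": {
  "deltas": [
    [0,0,0,0,0,0],
    [0,0,0,0,0,0],
    [0,0,0,0,0,0]
  ],
  "jaw": 60
}}

```text
time: 4.4
position: [0.4191, 0.1972, 0.0435]
tool_rot: [[-0.999, -0.048, -0.0], [-0.048, 0.999, -0.0], [0.0, -0.0, -1.0]]
contact_force: [0.4, -0.7, -0.9]
opening: 0.0601
grasp_force: 0.0
```

{"name": "apply_moves", "arguments": {
  "deltas": [
    [0,0,-40,0,0,0],
    [0,0,-50,0,0,0],
    [-20,0,-40,0,0,0],
    [0,0,0,0,0,0],
    [0,0,0,0,0,0],
    [0,0,0,0,0,0]
  ]
}}

```text
time: 5.0
position: [0.4378, 0.198, 0.1717]
tool_rot: [[-0.999, -0.048, -0.003], [-0.048, 0.999, -0.001], [0.003, -0.0, -1.0]]
contact_force: [-0.8, -0.4, -0.3]
opening: 0.0599
grasp_force: 0.0
```

```bash
python3 - <<'E'
from h import *
c=shot('top');w=shot('wrist')
a=cv2.resize(c['image'][130:260,100:390],None,fx=2.7,fy=2.7,interpolation=cv2.INTER_CUBIC)
cv2.imwrite('pics/t1.png',a);cv2.imwrite('pics/w1.png',cv2.resize(w['image'],None,fx=1.5,fy=1.5))
go([.5,.2,.2],down(.0475))
E
```

```text
t 5.1 pos [0.4376 0.198  0.1713] turn deg [-0.  -0.2  0. ] shift(mm) in new tool axes [-62.5  -0.9 -28.7] in present axes [-62.3  -1.  -28.9]
```

View pics/w1.png

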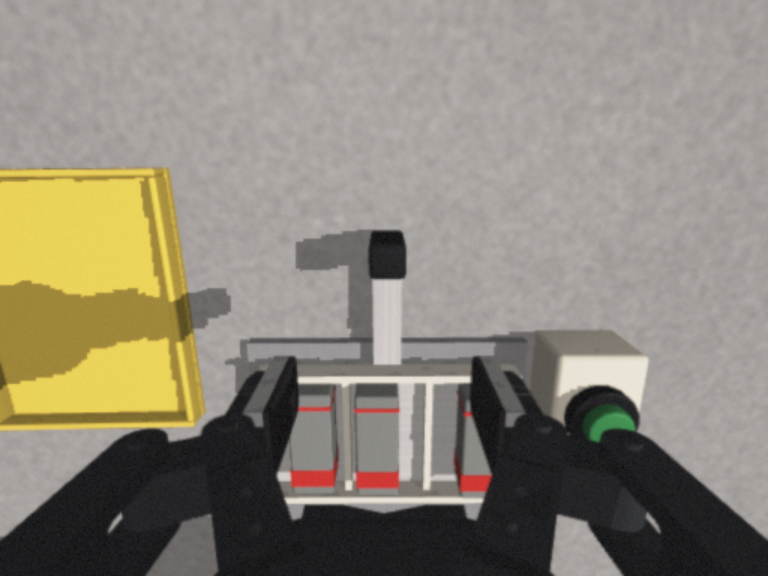

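View pics/t1.png

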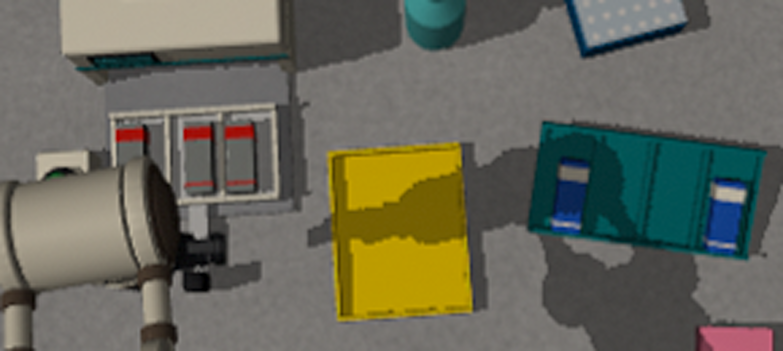

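All three slots hold used cartridges. In wrist view they are at (315,445), (377,445) and (475,445), and in the top crop at (240,158), (199,158) and (130,150). The rack is out.

```bash
python3 - <<'E'
from h import *
q=[.6529,.208,.0475]
def loc(X): return (rz(-q[2])[:2,:2]@(X[:2]-q[:2])*1e3).round(1)
w=load('wrist');c=load('top')
for n,ps in dict(s1=[(294,410),(333,410),(292,488),(338,488)],s2=[(357,410),(398,410),(355,488),(400,488)],s3=[(462,410),(458,488)],).items():
    X=np.array([at(w,(u+.5)/1.5-.5,(v+.5)/1.5-.5,.052) for u,v in ps]);print(n,'wrist',X.mean(0).round(4),[loc(x) for x in X])
for n,ps in dict(s1=[(225,124),(254,123),(256,191),(229,192)],s2=[(183,126),(213,124),(214,193),(187,194)],s3=[(115,128),(145,127)]).items():
    X=np.array([at(c,*unc(p,100,130,2.7),.052) for p in ps]);print(n,'top',X.mean(0).round(4),[loc(x) for x in X])
for p in [(109,115),(277,104),(281,200)]: print('rack wall top',loc(at(c,*unc(p,100,130,2.7),.04)))
for u in (348,430):print('div',loc(at(w,u/1.5,430/1.5,.032)))
E
```

```text
s1 wrist [0.5618 0.1548 0.052 ] [array([-125.1,  -61.1]), array([-125.1,  -34.8]), array([-61.8, -66.1]), array([-61.8, -33.2])]
s2 wrist [0.5597 0.1987 0.052 ] [array([-125.2,  -18.6]), array([-125.2,    9.1]), array([-61.8, -21. ]), array([-61.9,  11.2])]
s3 wrist [0.5568 0.256  0.052 ] [array([-125.4,   52.3]), array([-62.1,  52.6])]
s1 top [0.5563 0.1498 0.052 ] [array([-61.2, -37.1]), array([-61.9, -69.1]), array([-137.3,  -68.7]), array([-136.8,  -39.2])]
s2 top [0.5547 0.1956 0.052 ] [array([-60.8,   9.2]), array([-60.4, -23.9]), array([-136.9,  -22.8]), array([-136.4,    6.7])]
s3 top [0.5905 0.2728 0.052 ] [array([-58.8,  84.3]), array([-59.6,  51.1])]
rack wall top [-41.4  93.8]
rack wall top [-39.5 -93.7]
rack wall top [-147.1  -94.2]
div [-95.6 -26.7]
div [-95.7  33.8]
```

{"name": "apply_moves", "arguments": {
  "deltas": [
    [-35,20,0,0,0,0],
    [-40,24,0,0,0,0],
    [-41,24,0,0,0,0],
    [0,0,40,0,0,0],
    [0,0,30,0,0,0],
    [0,0,0,0,0,0],
    [0,0,0,0,0,0]
  ],
  "jaw": 48
}}

```text
time: 5.8
position: [0.5507, 0.2715, 0.1024]
tool_rot: [[-0.999, -0.048, -0.003], [-0.048, 0.999, -0.001], [0.003, -0.001, -1.0]]
contact_force: [-0.2, 0.6, 0.5]
opening: 0.0481
grasp_force: 0.0
```

```bash
cat >> h.py <<'E'
q=np.array([.6529,.208,.0475])
def wl(x,y,z): return np.array([*(q[:2]+rz(q[2])[:2,:2]@[x/1e3,y/1e3]),z])
def loc(X): return (rz(-q[2])[:2,:2]@(np.array(X[:2])-q[:2])*1e3).round(1)
E
python3 - <<'E'
from h import *
w=shot('wrist');cv2.imwrite('pics/w2.png',cv2.resize(w['image'],None,fx=1.5,fy=1.5))
go(wl(-99,68,.037),down(q[2]))
E
```

```text
t 5.85 pos [0.552  0.2718 0.1042] turn deg [0. 0. 0.] shift(mm) in new tool axes [ 1.3 -0.5 67.2] in present axes [ 1.3 -0.5 67.2]
```

View pics/w2.png

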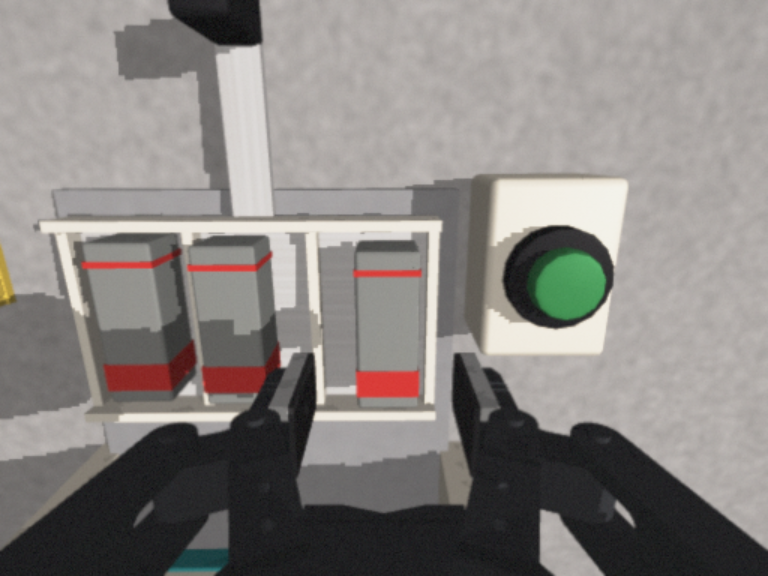

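```bash
python3 - <<'E'
from h import *
w=load('wrist')
for n,ps in dict(s3=[(357,272),(419,272),(356,396),(420,396),(388,250)],s2=[(203,390),(264,390),(188,265),(252,265)],s1=[(104,387),(172,387),(82,264),(152,264)],walltop=[(440,225)]).items():
    print(n,[loc(at(w,(u+.5)/1.5-.5,(v+.5)/1.5-.5,.052 if n!='walltop' else .04)).tolist() for u,v in ps])
E
```

```text
s3 [[-123.0, 55.4], [-123.0, 83.4], [-59.8, 53.9], [-59.9, 85.5], [-133.1, 69.4]]
s2 [[-63.1, -20.9], [-63.1, 8.8], [-126.1, -20.3], [-126.2, 8.3]]
s1 [[-64.9, -68.5], [-64.8, -35.7], [-126.4, -67.0], [-126.5, -36.2]]
walltop [[-142.5, 93.6]]
```

{"name": "apply_moves", "arguments": {
  "deltas": [
    [0,0,30,0,0,0],
    [0,0,25,0,0,0],
    [0,0,12,0,0,0],
    [0,0,0,0,0,0],
    [0,0,0,0,0,0]
  ]
}}

```text
time: 6.35
position: [0.553, 0.272, 0.0381]
tool_rot: [[-0.999, -0.048, 0.003], [-0.048, 0.999, 0.001], [-0.003, 0.001, -1.0]]
contact_force: [0.7, 0.9, 0.7]
opening: 0.0478
grasp_force: 0.0
```

{"name": "apply_moves", "arguments": {
  "deltas": [
    [0,0,0,0,0,0],
    [0,0,0,0,0,0],
    [0,0,0,0,0,0],
    [0,0,0,0,0,0],
    [0,0,0,0,0,0]
  ],
  "jaw": 10,
  "newtons": 50
}}

```text
time: 6.85
position: [0.5535, 0.2722, 0.0386]
tool_rot: [[-0.999, -0.048, 0.004], [-0.048, 0.999, 0.001], [-0.004, 0.001, -1.0]]
contact_force: [-0.5, 0.4, 6.1]
opening: 0.0289
grasp_force: 50.6
```

{"name": "apply_moves", "arguments": {
  "deltas": [
    [0,0,-25,0,0,0],
    [0,0,-40,0,0,0],
    [0,0,-25,0,0,0],
    [10,-30,0,0,0,0],
    [13,-48,0,0,0,0],
    [13,-48,0,0,0,0],
    [13,-48,0,0,0,0],
    [13,-48,0,0,0,0]
  ]
}}

```text
time: 7.65
position: [0.4999, 0.0454, 0.1267]
tool_rot: [[-0.999, -0.049, 0.001], [-0.049, 0.999, -0.0], [-0.001, -0.0, -1.0]]
contact_force: [0.6, -1.1, -0.6]
opening: 0.0287
grasp_force: 49.7
```

{"name": "apply_moves", "arguments": {
  "deltas": [
    [13,-48,0,0,0,0],
    [13,-45,0,0,0,0],
    [2,-21,0,0,0,0],
    [0,0,30,0,0,0],
    [0,0,40,0,0,0],
    [0,0,25,0,0,0],
    [0,0,0,0,0,0],
    [0,0,0,0,0,0]
  ]
}}

```text
time: 8.45
position: [0.4783, -0.0683, 0.032]
tool_rot: [[-0.999, -0.048, 0.0], [-0.048, 0.999, -0.0], [-0.0, -0.0, -1.0]]
contact_force: [0.5, 0.3, -1.1]
opening: 0.0287
grasp_force: 49.7
```

{"name": "apply_moves", "arguments": {
  "deltas": [
    [0,0,8,0,0,0],
    [0,0,0,0,0,0],
    [0,0,0,0,0,0]
  ]
}}

```text
time: 8.75
position: [0.4786, -0.0684, 0.0241]
tool_rot: [[-0.999, -0.048, 0.001], [-0.048, 0.999, -0.001], [-0.001, -0.001, -1.0]]
contact_force: [0.5, -0.1, -0.2]
opening: 0.0289
grasp_force: 49.8
```

{"name": "apply_moves", "arguments": {
  "deltas": [
    [0,0,0,0,0,0],
    [0,0,0,0,0,0],
    [0,0,0,0,0,0],
    [0,0,-40,0,0,0],
    [0,0,-40,0,0,0],
    [-10,30,0,0,0,0],
    [-13,45,0,0,0,0],
    [-16,47,0,0,0,0]
  ],
  "jaw": 44
}}

```text
time: 9.55
position: [0.5117, 0.0564, 0.1041]
tool_rot: [[-0.999, -0.046, 0.002], [-0.046, 0.999, -0.0], [-0.002, -0.0, -1.0]]
contact_force: [0.7, -0.6, 0.4]
opening: 0.0443
grasp_force: 0.0
```

{"name": "apply_moves", "arguments": {
  "deltas": [
    [-16,47,0,0,0,0],
    [-16,47,0,0,0,0],
    [-16,46,0,0,0,0],
    [0,5,0,0,0,0],
    [0,0,15,0,0,0],
    [0,0,0,0,0,0]
  ]
}}

```text
time: 10.15
position: [0.5499, 0.2015, 0.0853]
tool_rot: [[-0.999, -0.048, -0.005], [-0.048, 0.999, -0.001], [0.005, -0.001, -1.0]]
contact_force: [-0.8, -0.4, -1.1]
opening: 0.0437
grasp_force: 0.0
```

```bash
python3 - <<'E'
from h import *
w=shot('wrist');cv2.imwrite('pics/w3.png',cv2.resize(w['image'],None,fx=1.5,fy=1.5))
go(wl(-100,-.5,.037),down(q[2]))
E
```

```text
t 10.2 pos [0.5504 0.2012 0.0862] turn deg [-0.  -0.2 -0. ] shift(mm) in new tool axes [-2.7  1.4 49.2] in present axes [-3.   1.4 49.2]
```

View pics/w3.png

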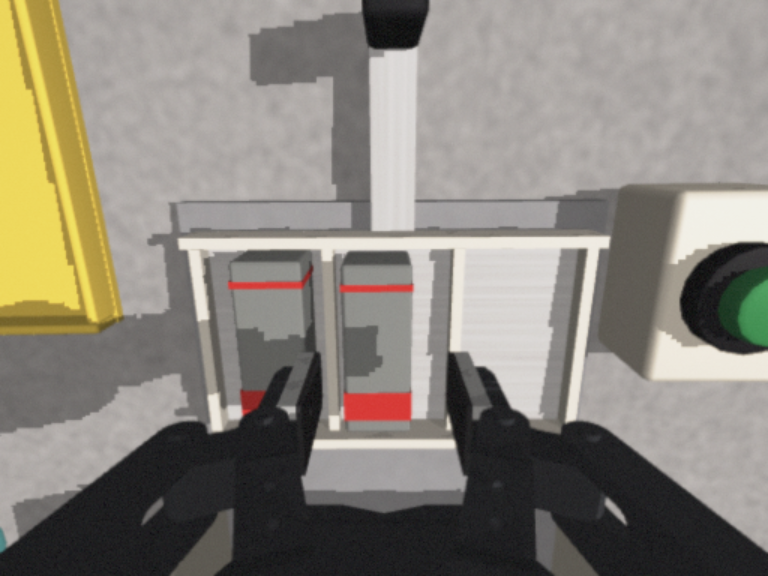

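{"name": "apply_moves", "arguments": {
  "deltas": [
    [-3,1,15,0,0,0],
    [0,0,14,0,0,0],
    [0,0,10,0,0,0],
    [0,0,0,0,0,0]
  ]
}}

```text
time: 10.6
position: [0.5532, 0.2031, 0.0466]
tool_rot: [[-0.999, -0.047, -0.005], [-0.047, 0.999, -0.001], [0.005, -0.001, -1.0]]
contact_force: [-0.4, -0.6, 0.6]
opening: 0.044
grasp_force: 0.0
```

{"name": "apply_moves", "arguments": {
  "deltas": [
    [0,0,5,0,0,0],
    [0,0,4,0,0,0],
    [0,0,0,0,0,0],
    [0,0,0,0,0,0]
  ]
}}

```text
time: 11.0
position: [0.5552, 0.2039, 0.0405]
tool_rot: [[-0.999, -0.048, 0.0], [-0.048, 0.999, 0.0], [-0.0, 0.0, -1.0]]
contact_force: [0.6, 0.6, -0.1]
opening: 0.0442
grasp_force: 0.0
```

{"name": "apply_moves", "arguments": {
  "deltas": [
    [0,0,0,0,0,0],
    [0,0,0,0,0,0],
    [0,0,0,0,0,0],
    [0,0,0,0,0,0],
    [0,0,0,0,0,0]
  ],
  "jaw": 10,
  "newtons": 50
}}

```text
time: 11.5
position: [0.5557, 0.2039, 0.041]
tool_rot: [[-0.999, -0.048, 0.001], [-0.048, 0.999, 0.0], [-0.001, 0.0, -1.0]]
contact_force: [0.4, -0.5, 5.5]
opening: 0.0283
grasp_force: 49.9
```

{"name": "apply_moves", "arguments": {
  "deltas": [
    [0,0,-20,0,0,0],
    [0,0,-40,0,0,0],
    [0,0,-25,0,0,0],
    [13,-30,0,0,0,0],
    [18,-45,0,0,0,0],
    [18,-45,0,0,0,0],
    [18,-45,0,0,0,0],
    [16,-45,0,0,0,0]
  ]
}}

```text
time: 12.3
position: [0.4805, -0.0111, 0.1245]
tool_rot: [[-0.999, -0.049, -0.001], [-0.049, 0.999, 0.0], [0.001, 0.0, -1.0]]
contact_force: [1.1, -0.0, -0.7]
opening: 0.0284
grasp_force: 55.3
```

{"name": "apply_moves", "arguments": {
  "deltas": [
    [6,-13,0,0,0,0],
    [0,0,30,0,0,0],
    [0,0,40,0,0,0],
    [0,0,22,0,0,0],
    [0,0,7,0,0,0],
    [0,0,0,0,0,0],
    [0,0,0,0,0,0]
  ]
}}

```text
time: 13.0
position: [0.4772, -0.0232, 0.0267]
tool_rot: [[-0.999, -0.048, 0.001], [-0.048, 0.999, -0.0], [-0.001, -0.0, -1.0]]
contact_force: [0.1, 0.2, -0.8]
opening: 0.0282
grasp_force: 55.2
```

{"name": "apply_moves", "arguments": {
  "deltas": [
    [0,0,0,0,0,0],
    [0,0,0,0,0,0],
    [0,0,0,0,0,0],
    [0,0,-40,0,0,0],
    [0,0,-40,0,0,0],
    [-15,30,0,0,0,0],
    [-20,45,0,0,0,0],
    [-20,45,0,0,0,0]
  ],
  "jaw": 38
}}

```text
time: 13.8
position: [0.5271, 0.1003, 0.1073]
tool_rot: [[-0.999, -0.046, 0.002], [-0.046, 0.999, -0.0], [-0.002, -0.0, -1.0]]
contact_force: [1.0, 0.1, 0.5]
opening: 0.0381
grasp_force: 0.0
```

{"name": "apply_moves", "arguments": {
  "deltas": [
    [-20,40,0,0,0,0],
    [-10,12,0,0,0,0],
    [0,0,20,0,0,0],
    [0,0,0,0,0,0],
    [0,0,20,0,0,0],
    [0,0,20,0,0,0],
    [0,0,10,0,0,0],
    [0,0,0,0,0,0]
  ],
  "jaw": 48
}}

```text
time: 14.6
position: [0.5521, 0.1522, 0.0351]
tool_rot: [[-0.999, -0.047, -0.003], [-0.047, 0.999, -0.0], [0.003, -0.0, -1.0]]
contact_force: [-0.2, -0.9, 0.8]
opening: 0.0478
grasp_force: 0.0
```

```bash
python3 - <<'E'
from h import *
o=get_obs();print(loc(o['position']),o['position'],o['contact_force'])
E
```

```text
[-103.3  -50.9] [0.55214266 0.15222415 0.03511497] [-0.24472849 -0.87934836  0.78702903]
```

{"name": "apply_moves", "arguments": {
  "deltas": [
    [0,0,0,0,0,0],
    [0,0,0,0,0,0],
    [0,0,0,0,0,0],
    [0,0,0,0,0,0],
    [0,0,0,0,0,0]
  ],
  "jaw": 10,
  "newtons": 50
}}

```text
time: 15.1
position: [0.5546, 0.1527, 0.0376]
tool_rot: [[-0.999, -0.048, 0.002], [-0.048, 0.999, -0.0], [-0.002, -0.0, -1.0]]
contact_force: [-1.0, -1.0, 5.9]
opening: 0.029
grasp_force: 50.5
```

{"name": "apply_moves", "arguments": {
  "deltas": [
    [0,0,-20,0,0,0],
    [0,0,-40,0,0,0],
    [0,0,-25,0,0,0],
    [20,-30,0,0,0,0],
    [30,-40,0,0,0,0],
    [30,-40,0,0,0,0],
    [6,-17,0,0,0,0],
    [0,0,0,0,0,0]
  ]
}}

```text
time: 15.9
position: [0.4726, 0.02, 0.1211]
tool_rot: [[-0.999, -0.045, -0.001], [-0.045, 0.999, -0.0], [0.001, -0.0, -1.0]]
contact_force: [0.8, 1.1, -0.5]
opening: 0.0286
grasp_force: 49.8
```

{"name": "apply_moves", "arguments": {
  "deltas": [
    [0,0,30,0,0,0],
    [0,0,40,0,0,0],
    [0,0,22,0,0,0],
    [0,0,7,0,0,0],
    [0,0,0,0,0,0],
    [0,0,0,0,0,0]
  ]
}}

```text
time: 16.5
position: [0.4748, 0.0221, 0.023]
tool_rot: [[-0.999, -0.049, 0.002], [-0.049, 0.999, -0.0], [-0.002, -0.0, -1.0]]
contact_force: [-0.5, -0.1, -0.6]
opening: 0.029
grasp_force: 49.8
```

{"name": "apply_moves", "arguments": {
  "deltas": [
    [0,0,0,0,0,0],
    [0,0,0,0,0,0],
    [0,0,0,0,0,0],
    [0,0,-40,0,0,0],
    [0,0,-50,0,0,0],
    [0,0,-50,0,0,0],
    [0,0,0,0,0,0],
    [0,0,0,0,0,0]
  ],
  "jaw": 38
}}

```text
time: 17.3
position: [0.4747, 0.0214, 0.1638]
tool_rot: [[-0.999, -0.048, 0.004], [-0.048, 0.999, -0.001], [-0.004, -0.001, -1.0]]
contact_force: [-1.3, -0.3, -0.8]
opening: 0.038
grasp_force: 0.0
```

```bash
cat >> h.py <<'E'
b=np.array([.5176,-.2917,-.1293]);RB=down(b[2],.3);N=-RB[:,2]
A=np.array([.515,-.2095,.0436]);B=np.array([.4904,-.3777,.0428])
E
python3 - <<'E'
from h import *
print(RB.round(3))
c=shot('top');crop(c,100,130,390,260,2.7,'t2.png')
print('hover A: 60mm above top');go(A+.075*N,RB)
E
```

```text
[[-0.947  0.129  0.293]
 [ 0.123  0.992 -0.038]
 [-0.296  0.    -0.955]]
hover A: 60mm above top
t 17.35 pos [0.4734 0.0217 0.162 ] turn deg [  1.5 -17.2  10.1] shift(mm) in new tool axes [ -32.9 -223.9   59.1] in present axes [  -8.6 -229.    46.7]
```

View pics/t2.png

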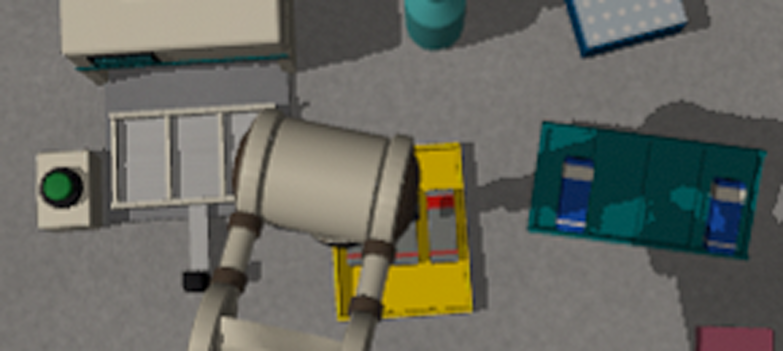

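{"name": "apply_moves", "arguments": {
  "deltas": [
    [0,-30,0,0.5,-5.7,3.4],
    [0,-40,0,0.5,-5.7,3.4],
    [0,-40,0,0.5,-5.8,3.3],
    [0,-45,0,0,0,0],
    [0,-45,0,0,0,0],
    [0,-20,0,0,0,0],
    [0,0,0,0,0,0],
    [0,0,0,0,0,0]
  ],
  "jaw": 52
}}

```text
time: 18.15
position: [0.4567, -0.1963, 0.1608]
tool_rot: [[-0.948, 0.13, 0.291], [0.125, 0.992, -0.035], [-0.293, 0.003, -0.956]]
contact_force: [-0.2, 0.9, -0.2]
opening: 0.0522
grasp_force: 0.0
```

```bash
python3 - <<'E'
from h import *
go(A+.045*N,RB)
E
```

```text
t 18.15 pos [ 0.4567 -0.1963  0.1608] turn deg [ 0.1 -0.1 -0.1] shift(mm) in new tool axes [-22.3  -5.5  84.6] in present axes [-22.5  -5.7  84.5]
```

{"name": "apply_moves", "arguments": {
  "deltas": [
    [-12,-5,35,0,0,0],
    [-10,0,35,0,0,0],
    [0,0,14,0,0,0],
    [0,0,0,0,0,0],
    [0,0,0,0,0,0]
  ]
}}

```text
time: 18.65
position: [0.5023, -0.2066, 0.0886]
tool_rot: [[-0.948, 0.127, 0.293], [0.122, 0.992, -0.036], [-0.295, 0.001, -0.955]]
contact_force: [-0.4, 1.2, -0.1]
opening: 0.0525
grasp_force: 0.0
```

```bash
python3 - <<'E'
from h import *
w=shot('wrist');cv2.imwrite('pics/w4.png',cv2.resize(w['image'],None,fx=1.5,fy=1.5))
go(A-.004*N,RB)
E
```

```text
t 18.7 pos [ 0.5027 -0.2073  0.0896] turn deg [0.  0.1 0.1] shift(mm) in new tool axes [ 1.7 -0.6 51.6] in present axes [ 1.8 -0.6 51.6]
```

View pics/w4.png

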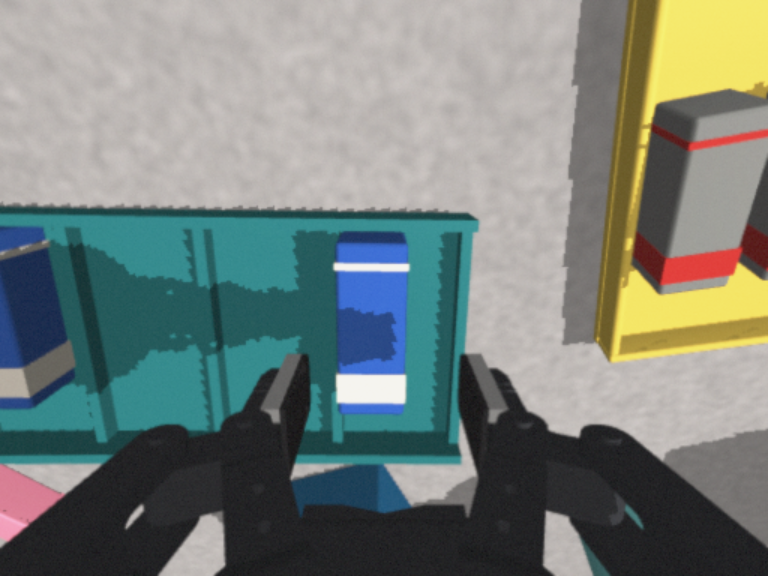

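```bash
python3 - <<'E'
from h import *
w=load('wrist');n=rz(b[2])@Ro.from_euler('y',-.3).as_matrix();o0=np.array([b[0],b[1],.032])+.03*N
for u,v in [(336,268),(407,267),(336,404),(405,404),(336,245),(407,245),(338,412),(405,412)]:
    o,d=ray(w,(u+.5)/1.5-.5,(v+.5)/1.5-.5);X=o+d*(((o0-o)@N)/(d@N));print((u,v),((X-o0)@n*1e3).round(1))
print('tcp',((np.array(get_obs()['position'])-o0)@n*1e3).round(1))
E
```

```text
(336, 268) [-38.6  62.4  -0. ]
(407, 267) [-39.1  91.3  -0. ]
(336, 404) [24.3 60.6 -0. ]
(405, 404) [24.3 91.5 -0. ]
(336, 245) [-48.1  62.7  -0. ]
(407, 245) [-48.1  91.1  -0. ]
(338, 412) [28.4 61.3 -0. ]
(405, 412) [28.4 91.6 -0. ]
tcp [-7.5 81.8 32.6]
```

{"name": "apply_moves", "arguments": {
  "deltas": [
    [2,-5,10,0,0,0],
    [0,0,20,0,0,0],
    [0,0,13,0,0,0],
    [0,0,5,0,0,0],
    [0,0,0,0,0,0],
    [0,0,0,0,0,0]
  ]
}}

```text
time: 19.3
position: [0.5144, -0.2151, 0.0433]
tool_rot: [[-0.947, 0.129, 0.295], [0.123, 0.992, -0.039], [-0.297, -0.0, -0.955]]
contact_force: [0.3, -0.2, 0.6]
opening: 0.0521
grasp_force: 0.0
```

{"name": "apply_moves", "arguments": {
  "deltas": [
    [0,0,0,0,0,0],
    [0,0,0,0,0,0],
    [0,0,0,0,0,0],
    [0,0,0,0,0,0],
    [0,0,0,0,0,0]
  ],
  "jaw": 10,
  "newtons": 50
}}

```text
time: 19.8
position: [0.5146, -0.2137, 0.0437]
tool_rot: [[-0.947, 0.129, 0.295], [0.124, 0.992, -0.036], [-0.297, 0.002, -0.955]]
contact_force: [-2.4, 5.5, 7.7]
opening: 0.0289
grasp_force: 50.1
```

```bash
python3 - <<'E'
from h import *
n=rz(b[2])@Ro.from_euler('y',-.3).as_matrix();o0=np.array([b[0],b[1],.032])+.03*N
print('tcp',((np.array(get_obs()['position'])-o0)@n*1e3).round(1))
E
```

```text
tcp [ -9.   76.9 -15. ]
```

{"name": "apply_moves", "arguments": {
  "deltas": [
    [0,0,-25,0,0,0],
    [0,0,-40,0,0,0],
    [0,0,-40,0,0,0],
    [0,20,0,0,5.7,-3.4],
    [0,40,0,0,5.7,-3.4],
    [0,45,0,0,5.7,-3.3],
    [0,45,0,0,0,0],
    [0,45,0,0,0,0]
  ]
}}

```text
time: 20.6
position: [0.4856, -0.0143, 0.1391]
tool_rot: [[-0.999, -0.044, 0.001], [-0.044, 0.999, -0.026], [-0.0, -0.026, -1.0]]
contact_force: [0.4, 0.7, -1.8]
opening: 0.0288
grasp_force: 50.5
```

```bash
python3 - <<'E'
from h import *
go(wl(-95,60,.10),down(q[2]))
E
```

```text
t 20.6 pos [ 0.4856 -0.0143  0.1391] turn deg [-1.5  0.  -0.2] shift(mm) in new tool axes [-82.7 274.1  39.1] in present axes [-81.8 275.3  31.9]
```

{"name": "apply_moves", "arguments": {
  "deltas": [
    [-10,45,0,-1.5,0,0],
    [-17,45,0,0,0,0],
    [-18,45,0,0,0,0],
    [-18,45,0,0,0,0],
    [-15,45,0,0,0,0],
    [0,25,0,0,0,0],
    [0,0,0,0,0,0],
    [0,0,0,0,0,0]
  ]
}}

```text
time: 21.4
position: [0.5519, 0.2372, 0.1375]
tool_rot: [[-0.999, -0.045, -0.001], [-0.045, 0.999, -0.001], [0.001, -0.001, -1.0]]
contact_force: [-0.2, -0.6, -0.2]
opening: 0.0286
grasp_force: 50.5
```

```bash
python3 - <<'E'
from h import *
go(wl(-96,60,.039),down(q[2]))
E
```

```text
t 21.4 pos [0.5519 0.2372 0.1375] turn deg [-0.  -0.  -0.1] shift(mm) in new tool axes [-3.5 26.  98.5] in present axes [-3.5 26.1 98.5]
```

{"name": "apply_moves", "arguments": {
  "deltas": [
    [-3,26,0,0,0,0],
    [0,0,30,0,0,0],
    [0,0,35,0,0,0],
    [0,0,20,0,0,0],
    [0,0,11,0,0,0],
    [0,0,0,0,0,0],
    [0,0,0,0,0,0]
  ]
}}

```text
time: 22.1
position: [0.555, 0.2628, 0.0429]
tool_rot: [[-0.999, -0.043, 0.001], [-0.043, 0.999, 0.0], [-0.001, 0.0, -1.0]]
contact_force: [0.0, -0.0, -1.6]
opening: 0.0287
grasp_force: 50.5
```

```bash
python3 - <<'E'
from h import *
go(wl(-96,60,.039),down(q[2]))
E
```

```text
t 22.1 pos [0.555  0.2628 0.0429] turn deg [ 0.   0.1 -0.2] shift(mm) in new tool axes [0.8 0.6 3.9] in present axes [0.8 0.6 3.9]
```

{"name": "apply_moves", "arguments": {
  "deltas": [
    [0,0,4,0,0,0],
    [0,0,0,0,0,0],
    [0,0,0,0,0,0]
  ]
}}

```text
time: 22.4
position: [0.5545, 0.2633, 0.0384]
tool_rot: [[-0.999, -0.044, 0.001], [-0.044, 0.999, 0.0], [-0.001, 0.0, -1.0]]
contact_force: [0.4, -0.2, 0.2]
opening: 0.0286
grasp_force: 50.6
```

{"name": "apply_moves", "arguments": {
  "deltas": [
    [0,0,0,0,0,0],
    [0,0,0,0,0,0],
    [0,0,0,0,0,0],
    [0,0,-40,0,0,0],
    [0,0,-50,0,0,0],
    [0,-30,-30,0,0,0],
    [0,-45,0,0,0,0],
    [0,-48,0,0,0,0]
  ],
  "jaw": 50
}}

```text
time: 23.2
position: [0.5604, 0.1398, 0.1597]
tool_rot: [[-0.999, -0.046, 0.003], [-0.046, 0.999, 0.0], [-0.003, -0.0, -1.0]]
contact_force: [0.1, -0.9, -1.0]
opening: 0.0498
grasp_force: 0.0
```

{"name": "apply_moves", "arguments": {
  "deltas": [
    [0,-48,0,0,0,0],
    [0,-48,0,0,0,0],
    [0,-48,0,0,0,0],
    [10,-48,0,0.5,-5.7,3.4],
    [10,-48,0,0.5,-5.7,3.4],
    [10,-40,0,0.5,-5.8,3.3],
    [0,0,0,0,0,0],
    [0,0,0,0,0,0]
  ]
}}

```text
time: 24.0
position: [0.5336, -0.1397, 0.1551]
tool_rot: [[-0.947, 0.135, 0.293], [0.129, 0.991, -0.04], [-0.295, 0.0, -0.955]]
contact_force: [0.9, -0.1, -0.0]
opening: 0.0498
grasp_force: 0.0
```

```bash
python3 - <<'E'
from h import *
w=shot('wrist');cv2.imwrite('pics/w5.png',cv2.resize(w['image'],None,fx=1.5,fy=1.5))
go(B+.045*N,RB)
E
```

```text
t 24.05 pos [ 0.5347 -0.139   0.1557] turn deg [-0.1  0.1 -0.2] shift(mm) in new tool axes [  46.  -242.4   59. ] in present axes [  45.  -242.5   59.2]
```

{"name": "apply_moves", "arguments": {
  "deltas": [
    [9,-35,0,0,0,0],
    [9,-45,0,0,0,0],
    [9,-45,0,0,0,0],
    [9,-45,0,0,0,0],
    [9,-45,0,0,0,0],
    [0,-27,25,0,0,0],
    [0,0,30,0,0,0],
    [0,0,0,0,0,0]
  ]
}}

```text
time: 24.85
position: [0.476, -0.3728, 0.0854]
tool_rot: [[-0.948, 0.131, 0.29], [0.127, 0.991, -0.033], [-0.291, 0.006, -0.957]]
contact_force: [-0.4, 0.9, -1.4]
opening: 0.0499
grasp_force: 0.0
```

{"name": "apply_moves", "arguments": {
  "deltas": [
    [0,0,0,0,0,0],
    [0,0,0,0,0,0]
  ],
  "jaw": 52
}}

```text
time: 25.05
position: [0.4773, -0.3751, 0.0911]
tool_rot: [[-0.947, 0.131, 0.295], [0.124, 0.991, -0.041], [-0.298, -0.002, -0.955]]
contact_force: [-0.0, 0.4, 0.6]
opening: 0.0519
grasp_force: 0.0
```

```bash
python3 - <<'E'
from h import *
w=shot('wrist');cv2.imwrite('pics/w5.png',cv2.resize(w['image'],None,fx=1.5,fy=1.5))
go(B+.03*N,RB)
n=rz(b[2])@Ro.from_euler('y',-.3).as_matrix();o0=np.array([b[0],b[1],.032])+.03*N
print('tcp',((np.array(get_obs()['position'])-o0)@n*1e3).round(1))
E
```

```text
t 25.1 pos [ 0.4772 -0.3753  0.0913] turn deg [-0.2  0.1 -0.1] shift(mm) in new tool axes [ 1.5 -0.6 20.3] in present axes [ 1.6 -0.6 20.3]
tcp [-10.5 -88.1  35.3]
```

View pics/w5.png

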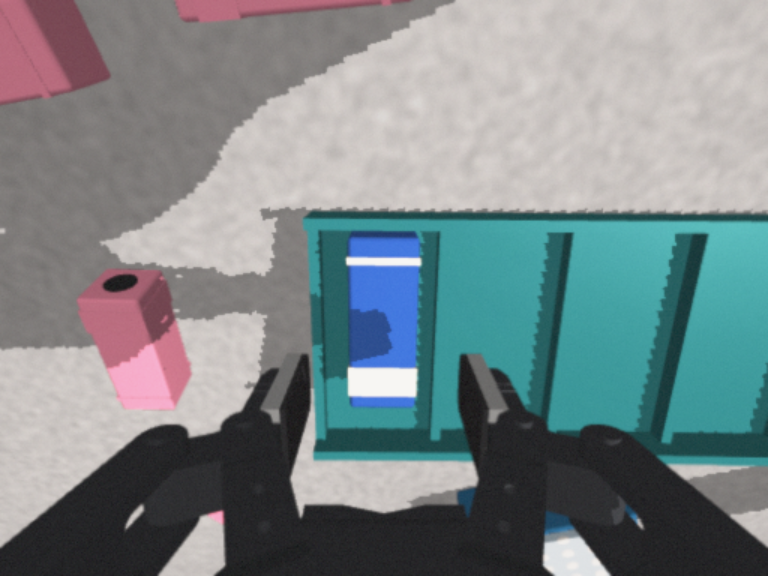

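{"name": "apply_moves", "arguments": {
  "deltas": [
    [3,0,12,0,0,0],
    [0,0,20,0,0,0],
    [0,0,13,0,0,0],
    [0,0,5,0,0,0],
    [0,0,0,0,0,0],
    [0,0,0,0,0,0]
  ],
  "jaw": 44
}}

```text
time: 25.7
position: [0.4879, -0.3771, 0.0412]
tool_rot: [[-0.947, 0.133, 0.294], [0.127, 0.991, -0.04], [-0.296, -0.0, -0.955]]
contact_force: [0.3, -0.4, 0.9]
opening: 0.0442
grasp_force: 0.0
```

{"name": "apply_moves", "arguments": {
  "deltas": [
    [0,0,0,0,0,0],
    [0,0,0,0,0,0],
    [0,0,0,0,0,0],
    [0,0,0,0,0,0],
    [0,0,0,0,0,0]
  ],
  "jaw": 10,
  "newtons": 50
}}

```text
time: 26.2
position: [0.4881, -0.3776, 0.0419]
tool_rot: [[-0.946, 0.133, 0.294], [0.127, 0.991, -0.041], [-0.297, -0.001, -0.955]]
contact_force: [-2.3, 0.7, 5.5]
opening: 0.0287
grasp_force: 50.6
```

{"name": "apply_moves", "arguments": {
  "deltas": [
    [0,0,-25,0,0,0],
    [0,0,-40,0,0,0],
    [0,0,-40,0,0,0],
    [0,0,0,0,0,0],
    [0,0,0,0,0,0]
  ]
}}

```text
time: 26.7
position: [0.4569, -0.373, 0.1418]
tool_rot: [[-0.946, 0.133, 0.294], [0.127, 0.991, -0.041], [-0.297, -0.001, -0.955]]
contact_force: [0.6, -0.5, -1.3]
opening: 0.0283
grasp_force: 51.7
```

```bash
python3 - <<'E'
from h import *
go(wl(-96,-60,.14),down(q[2]))
E
```

```text
t 26.7 pos [ 0.4569 -0.373   0.1418] turn deg [ -1.6  17.2 -10.3] shift(mm) in new tool axes [-127.4  511.1    1.8] in present axes [-31.4 525.7  10.9]
```

{"name": "apply_moves", "arguments": {
  "deltas": [
    [0,20,0,-0.5,5.7,-3.4],
    [0,30,0,-0.5,5.7,-3.4],
    [0,40,0,-0.6,5.8,-3.5],
    [-15,46,0,0,0,0],
    [-15,46,0,0,0,0],
    [-15,46,0,0,0,0],
    [-15,46,0,0,0,0],
    [-15,46,0,0,0,0]
  ]
}}

```text
time: 27.5
position: [0.5252, -0.047, 0.1385]
tool_rot: [[-0.999, -0.048, -0.004], [-0.048, 0.999, 0.002], [0.004, 0.002, -1.0]]
contact_force: [0.4, -0.1, -0.4]
opening: 0.0286
grasp_force: 51.6
```

{"name": "apply_moves", "arguments": {
  "deltas": [
    [-15,46,0,0,0,0],
    [-15,46,0,0,0,0],
    [-10,40,0,0,0,0],
    [0,30,0,0,0,0],
    [0,0,0,0,0,0],
    [0,0,0,0,0,0]
  ]
}}

```text
time: 28.1
position: [0.5572, 0.1147, 0.1388]
tool_rot: [[-0.999, -0.049, -0.004], [-0.049, 0.999, 0.001], [0.004, 0.001, -1.0]]
contact_force: [0.6, -0.2, -0.9]
opening: 0.0285
grasp_force: 51.7
```

```bash
python3 - <<'E'
from h import *
go(wl(-96,-60,.039),down(q[2]))
E
```

```text
t 28.1 pos [0.5572 0.1147 0.1388] turn deg [ 0.  -0.2  0.1] shift(mm) in new tool axes [-4.  28.7 99.8] in present axes [-4.5 28.6 99.8]
```

{"name": "apply_moves", "arguments": {
  "deltas": [
    [-4,28,0,0,0,0],
    [0,0,30,0,0,0],
    [0,0,35,0,0,0],
    [0,0,20,0,0,0],
    [0,0,11,0,0,0],
    [0,0,0,0,0,0],
    [0,0,0,0,0,0]
  ]
}}

```text
time: 28.8
position: [0.5618, 0.1418, 0.0456]
tool_rot: [[-0.999, -0.047, 0.0], [-0.047, 0.999, 0.001], [-0.001, 0.001, -1.0]]
contact_force: [-0.4, 0.9, -0.4]
opening: 0.0289
grasp_force: 51.7
```

{"name": "apply_moves", "arguments": {
  "deltas": [
    [0,0,4,0,0,0],
    [0,0,0,0,0,0],
    [0,0,0,0,0,0]
  ]
}}

```text
time: 29.1
position: [0.5615, 0.1424, 0.0415]
tool_rot: [[-0.999, -0.048, 0.0], [-0.048, 0.999, 0.001], [-0.001, 0.001, -1.0]]
contact_force: [0.4, 0.3, -0.8]
opening: 0.029
grasp_force: 51.7
```

{"name": "apply_moves", "arguments": {
  "deltas": [
    [0,0,0,0,0,0],
    [0,0,0,0,0,0],
    [0,0,0,0,0,0],
    [0,0,-40,0,0,0],
    [30,0,-50,0,0,0],
    [50,10,0,0,0,0],
    [45,20,0,0,0,0],
    [0,30,0,0,0,0]
  ],
  "jaw": 50
}}

```text
time: 29.9
position: [0.4303, 0.1954, 0.1207]
tool_rot: [[-0.999, -0.047, -0.01], [-0.047, 0.999, -0.001], [0.01, -0.0, -1.0]]
contact_force: [0.3, 0.4, -0.3]
opening: 0.05
grasp_force: 0.0
```

{"name": "apply_moves", "arguments": {
  "deltas": [
    [0,0,0,0,0,0],
    [0,0,0,0,0,0]
  ]
}}

```text
time: 30.1
position: [0.4391, 0.1965, 0.1244]
tool_rot: [[-0.999, -0.049, 0.001], [-0.049, 0.999, 0.001], [-0.001, 0.001, -1.0]]
contact_force: [0.2, -0.7, -0.8]
opening: 0.0502
grasp_force: 0.0
```

```bash
python3 - <<'E'
from h import *
w=shot('wrist');c=shot('top')
i=cv2.resize(w['image'],(480,360));j=cv2.resize(c['image'][140:260,110:300],(570,360),interpolation=cv2.INTER_CUBIC)
cv2.imwrite('pics/p6.png',cv2.resize(np.hstack([i,j]),None,fx=.76,fy=.76))
go(wl(-235,0,.045),down(q[2]))
E
```

```text
t 30.2 pos [0.4396 0.1958 0.1243] turn deg [ 0.  0. -0.] shift(mm) in new tool axes [21.4  2.  79.3] in present axes [21.4  2.  79.3]
```

View pics/p6.png

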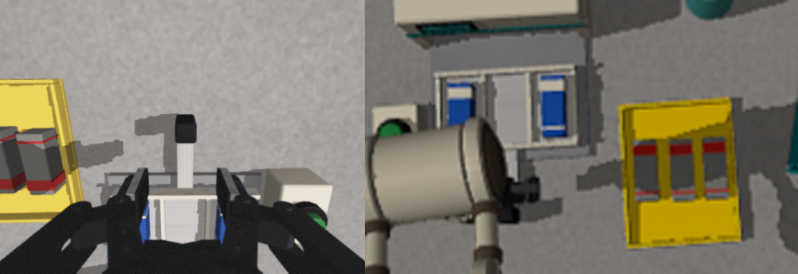

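The three used cartridges lie in the tray (around (680,170)), and the fresh ones are in slots 3 and 1 at (460,105) and (552,105). Next I grip the handle and push the rack home.

{"name": "apply_moves", "arguments": {
  "deltas": [
    [21,2,0,0,0,0],
    [0,0,30,0,0,0],
    [0,0,35,0,0,0],
    [0,0,14,0,0,0],
    [0,0,0,0,0,0],
    [0,0,0,0,0,0]
  ]
}}

```text
time: 30.8
position: [0.4185, 0.197, 0.0454]
tool_rot: [[-0.999, -0.047, -0.0], [-0.047, 0.999, 0.001], [-0.0, 0.001, -1.0]]
contact_force: [-0.0, 0.2, 0.8]
opening: 0.0501
grasp_force: 0.0
```

{"name": "apply_moves", "arguments": {
  "deltas": [
    [0,0,0,0,0,0],
    [0,0,0,0,0,0],
    [0,0,0,0,0,0],
    [0,0,0,0,0,0],
    [0,0,0,0,0,0],
    [0,0,0,0,0,0]
  ],
  "jaw": 0
}}

```text
time: 31.4
position: [0.419, 0.1989, 0.0466]
tool_rot: [[-0.999, -0.047, 0.003], [-0.047, 0.999, 0.004], [-0.003, 0.004, -1.0]]
contact_force: [0.6, 6.0, 2.5]
opening: 0.0211
grasp_force: 49.3
```

{"name": "apply_moves", "arguments": {
  "deltas": [
    [-8,0,0,0,0,0],
    [-16,0,0,0,0,0],
    [-20,0,0,0,0,0],
    [-20,0,0,0,0,0],
    [-20,0,0,0,0,0],
    [-20,0,0,0,0,0],
    [-20,0,0,0,0,0],
    [-12,0,0,0,0,0]
  ]
}}

```text
time: 32.2
position: [0.555, 0.2059, 0.0466]
tool_rot: [[-0.999, -0.048, 0.001], [-0.048, 0.999, 0.004], [-0.001, 0.004, -1.0]]
contact_force: [-4.3, 7.6, 5.8]
opening: 0.0207
grasp_force: 51.2
```

{"name": "apply_moves", "arguments": {
  "deltas": [
    [-6,0,0,0,0,0],
    [-5,0,0,0,0,0],
    [-4,0,0,0,0,0],
    [-2,0,0,0,0,0],
    [0,0,0,0,0,0],
    [0,0,0,0,0,0]
  ]
}}

```text
time: 32.8
position: [0.5687, 0.2067, 0.0465]
tool_rot: [[-0.999, -0.048, -0.004], [-0.048, 0.999, 0.003], [0.004, 0.004, -1.0]]
contact_force: [-11.0, 5.1, 10.5]
opening: 0.0204
grasp_force: 52.0
```

{"name": "apply_moves", "arguments": {
  "deltas": [
    [0,0,0,0,0,0],
    [0,0,0,0,0,0],
    [0,0,0,0,0,0],
    [0,0,-40,0,0,0],
    [20,0,-40,0,0,0],
    [20,40,0,0,0,0],
    [0,48,0,0,0,0],
    [0,48,0,0,0,0]
  ],
  "jaw": 50
}}

```text
time: 33.6
position: [0.524, 0.3396, 0.1257]
tool_rot: [[-0.999, -0.046, 0.001], [-0.046, 0.999, 0.001], [-0.001, 0.001, -1.0]]
contact_force: [0.7, 0.1, 0.6]
opening: 0.0501
grasp_force: 0.0
```

{"name": "apply_moves", "arguments": {
  "deltas": [
    [0,0,0,0,0,0],
    [0,0,0,0,0,0],
    [0,0,0,0,0,0],
    [0,0,0,0,0,0],
    [0,0,0,0,0,0],
    [0,0,0,0,0,0]
  ],
  "jaw": 0
}}

```text
time: 34.2
position: [0.5243, 0.3378, 0.125]
tool_rot: [[-0.999, -0.046, -0.001], [-0.046, 0.999, 0.001], [0.001, 0.001, -1.0]]
contact_force: [0.7, 0.6, -0.3]
opening: 0.0001
grasp_force: 0.0
```

```bash
python3 - <<'E'
from h import *
c=shot('top');w=shot('wrist')
i=cv2.resize(w['image'],(480,360));j=cv2.resize(c['image'][100:230,110:300],(526,360),interpolation=cv2.INTER_CUBIC)
cv2.imwrite('pics/p7.png',cv2.resize(np.hstack([i,j]),None,fx=.79,fy=.79))
go(wl(-125,142,.068),down(q[2]));print(wl(-125,142,0))
E
```

```text
t 34.3 pos [0.5242 0.3381 0.125 ] turn deg [ 0.1 -0.  -0. ] shift(mm) in new tool axes [ 2.6  6.  57. ] in present axes [ 2.6  5.9 57. ]
[0.52129853 0.34390457 0.        ]
```

View pics/p7.png

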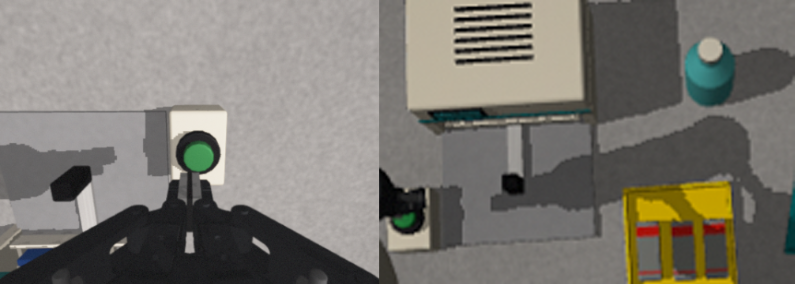

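The rack is home: the handle is at (513,183) in the top view, with the white front wall at the hood. The button at (198,155) in wrist view lies just right of the fingertips.

{"name": "apply_moves", "arguments": {
  "deltas": [
    [2,5,0,0,0,0],
    [0,0,25,0,0,0],
    [0,0,22,0,0,0],
    [0,0,6,0,0,0],
    [0,0,4,0,0,0],
    [0,0,3,0,0,0],
    [0,0,0,0,0,0],
    [0,0,0,0,0,0]
  ]
}}

```text
time: 35.1
position: [0.5222, 0.3439, 0.0665]
tool_rot: [[-0.999, -0.048, 0.0], [-0.048, 0.999, 0.002], [-0.001, 0.002, -1.0]]
contact_force: [-2.8, 0.5, 4.5]
opening: 0.0
grasp_force: 2.3
```

{"name": "apply_moves", "arguments": {
  "deltas": [
    [0,0,2,0,0,0],
    [0,0,2,0,0,0],
    [0,0,0,0,0,0],
    [0,0,0,0,0,0]
  ]
}}

```text
time: 35.5
position: [0.5225, 0.3441, 0.0658]
tool_rot: [[-0.999, -0.048, 0.001], [-0.048, 0.999, 0.001], [-0.001, 0.001, -1.0]]
contact_force: [-12.2, -6.1, 24.8]
opening: 0.0002
grasp_force: 12.3
```

```bash
python3 - <<'E'
from h import *
w0=load('wrist')
w=shot('wrist');s=shot('scene');s0=load('scene')
g=lambda im:cv2.resize(im[120:300,170:350],(390,390),interpolation=cv2.INTER_CUBIC)
p=proj(s,[.523,.342,.065]).astype(int);sc=cv2.resize(s['image'][p[1]-35:p[1]+25,p[0]-45:p[0]+45],(390,260),interpolation=cv2.INTER_CUBIC)
im=np.zeros((560,790,3),np.uint8);im[:390,:390]=g(w0['image']);im[:390,400:]=g(w['image']);im[-165:,:247]=cv2.resize(sc,(247,165));
t=shot('top');p=proj(t,[.523,.342,.065]).astype(int);im[-165:,400:647]=cv2.resize(t['image'][p[1]-20:p[1]+20,p[0]-30:p[0]+30],(247,165),interpolation=cv2.INTER_CUBIC)
cv2.imwrite('pics/p8.png',im);o=get_obs();print(o['position'],o['contact_force'],o['moment'])
for z in(.068,.062): print(proj(w,wl(-125,142,z)),proj(w,o['position']))
E
```

```text
[0.52249229 0.34405508 0.06570578] [-11.89493988  -5.83068801  24.82735187] [-0.94294201  2.13427076 -0.03127265]
[256.70035734 248.24023969] [256.85459085 248.21660033]
[256.66202057 243.02760657] [256.85459085 248.21660033]
```

View pics/p8.png

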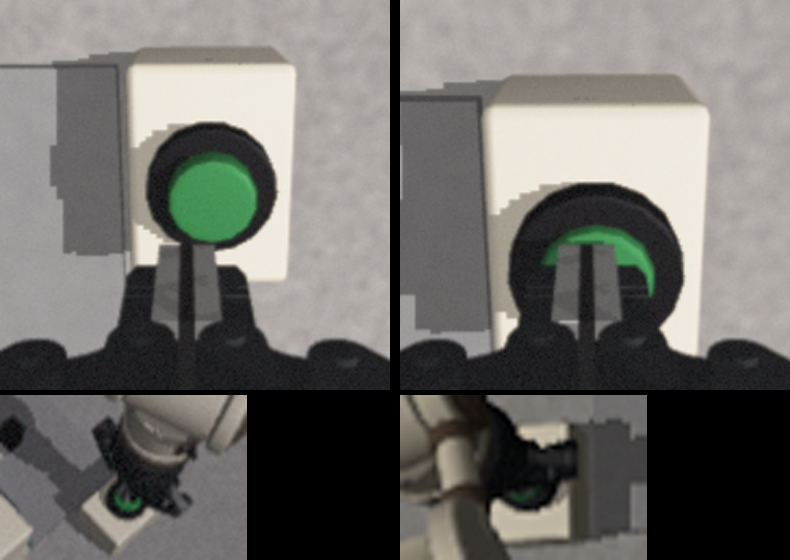

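{"name": "apply_moves", "arguments": {
  "deltas": [
    [0,0,-4,0,0,0],
    [0,0,0,0,0,0],
    [0,0,0,0,0,0]
  ]
}}

```text
time: 35.95
position: [0.5229, 0.3441, 0.0664]
tool_rot: [[-0.999, -0.048, 0.002], [-0.048, 0.999, 0.002], [-0.003, 0.002, -1.0]]
contact_force: [-0.2, 0.8, 4.2]
opening: -0.0001
grasp_force: 2.3
```

{"name": "apply_moves", "arguments": {
  "deltas": [
    [0,0,-2,0,0,0],
    [0,0,0,0,0,0],
    [0,0,0,0,0,0]
  ]
}}

```text
time: 36.25
position: [0.5228, 0.344, 0.0676]
tool_rot: [[-0.999, -0.048, 0.002], [-0.048, 0.999, 0.002], [-0.002, 0.002, -1.0]]
contact_force: [1.8, 1.9, 4.7]
opening: 0.0
grasp_force: 2.0
```

{"name": "apply_moves", "arguments": {
  "deltas": [
    [0,0,-2,0,0,0],
    [0,0,0,0,0,0],
    [0,0,0,0,0,0]
  ]
}}

```text
time: 36.55
position: [0.5218, 0.3434, 0.0689]
tool_rot: [[-0.999, -0.048, -0.0], [-0.048, 0.999, 0.001], [0.0, 0.001, -1.0]]
contact_force: [1.4, 1.5, 3.0]
opening: 0.0001
grasp_force: 1.6
```

{"name": "apply_moves", "arguments": {
  "deltas": [
    [0,0,-2,0,0,0],
    [0,0,0,0,0,0],
    [0,0,0,0,0,0]
  ]
}}

```text
time: 36.85
position: [0.5214, 0.3432, 0.0706]
tool_rot: [[-0.999, -0.048, -0.001], [-0.048, 0.999, 0.0], [0.001, 0.0, -1.0]]
contact_force: [1.5, 1.0, 2.3]
opening: -0.0003
grasp_force: 1.1
```

{"name": "apply_moves", "arguments": {
  "deltas": [
    [0,0,-20,0,0,0],
    [0,0,-40,0,0,0],
    [30,0,-40,0,0,0],
    [45,0,0,0,0,0],
    [45,0,0,0,0,0],
    [45,0,0,0,0,0],
    [0,0,0,0,0,0],
    [0,0,0,0,0,0]
  ]
}}

```text
time: 37.65
position: [0.3557, 0.3352, 0.1702]
tool_rot: [[-0.999, -0.049, -0.002], [-0.049, 0.999, -0.0], [0.002, -0.0, -1.0]]
contact_force: [-0.2, 0.6, 0.8]
opening: 0.0002
grasp_force: 0.0
```

```bash
python3 - <<'E'
from h import *
c=shot('top');im=c['image'].astype(int)
B_,G_,R_=im[...,0],im[...,1],im[...,2]
for n,m in dict(red=(R_>110)&(G_<60)&(B_<60),blue=(B_>110)&(R_<80)&(G_<100)).items():
    k,_,st,ce=cv2.connectedComponentsWithStats(m.astype(np.uint8))
    print(n,[(ce[i].round(1).tolist(),int(st[i,4]),at(c,*ce[i],.035)[:2].round(3).tolist()) for i in range(1,k) if st[i,4]>3])
ys,xs=np.where((R_<60)&(G_<60)&(B_<60)&(np.indices(R_.shape)[1]<200)&(np.indices(R_.shape)[1]>155)&(np.indices(R_.shape)[0]>160)&(np.indices(R_.shape)[0]<200))
if len(xs):print('handle',loc(at(c,xs.mean(),ys.mean(),.06)),len(xs))
print(get_obs()['contact_force'],get_obs()['time'])
E
```

```text
red [([232.7, 205.4], 42, [0.505, 0.021]), ([248.5, 205.2], 42, [0.506, -0.026]), ([259.6, 203.3], 7, [0.511, -0.059])]
blue [([493.1, 366.4], 810, [0.035, -0.722])]
handle [-84.8  -3. ] 93
[-0.74014084 -0.41764412 -0.16684646] 37.7
```

```bash
python3 -c "
from station import *
print(close_job())"
```

```text
the job is handed in; nothing more can be done
None
```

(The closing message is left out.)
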